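# Put away the glue cups and tampers on the marquetry bench

### The arm

A 6-joint arm with a two-finger parallel gripper is mounted at the origin on the work surface. World frame = base frame: x ahead of the robot, y to its left, z up, the work surface at z = 0. Lengths are in m, angles in rad, forces in N, time in s.
With the tool pointing down it reaches from about 0.325 to 0.9 m from the base axis. Payload 6.1 kg.
Tool frame: the origin (TCP) lies midway between the tips of the shut fingers; the grasp point (between the pads) lies 19 mm behind it; x points along the fingers, y is the direction in which the jaws open and shut, and the axes are right-handed (so a half turn about x gives the same grasp; the last joint's range is limited). The gripper opens to 85 mm and grips with 20 to 120 N. Pads are 22 mm wide; open, the fingers measure 114 mm over their backs; the gripper's body (76 mm by 85 mm) begins 54 mm behind the grasp point. The pads swing forward as they close: fully open they stand 13 mm farther back than shut.
Start: joints at [-1.426, 0.22, 1.526, -0, 1.395, -0.126], TCP at [0.167, -0.602, 0.231] pointing down, gripper open.
Joint ranges: [-2.98, 2.98], [-0.91, 2.08], [0.09, 2.57], [-1.24, 4.39], [0.2, 2.65], [-2.68, 2.68]. Speed limits (rad/s): [2.57, 2.57, 3.01, 3.14, 3.14, 3.14].

### API

Orientations are given as [roll, pitch, yaw] about the fixed x, y, z axes, in that order (R = Rz(yaw) Ry(pitch) Rx(roll)).
In Python, from plant import movep, move_l, set_joints, gripper_to, hold, inverse_kinematics, observe, get_image, get_calibration, Unreachable, job_done gives the robot as it stands. Calls block until the motion is done:
- movep(position, orientation): joint-space move of the TCP to a pose.
- move_l(position, feed=0.15, rotation=None, max_force=None): straight line of the TCP; rotation=None keeps the orientation; feed is the mean speed in m/s. With max_force (N) it stops when the force on the tool has changed by that much, and returns True; else False.
- set_joints(angles): joint-space move.
- gripper_to(opening, f_grip=None): finger opening in m; f_grip is the grip in N (None keeps the last); returns when the fingers have stopped.
- hold(seconds).
- inverse_kinematics(position, orientation): joint angles nearest the present ones, or None.
- observe(): the state.
- get_image(name): name is "scene" or "side" or "wrist"; returns (picture, depth): 420x560x3 uint8, red, green, blue; 420x560 float32, m along the optical axis (not along the pixel's ray), 0 where there is no reading.
- get_calibration(name): a dict with "intrinsics" (3x3 intrinsics, pixels), "world_from_camera" (4x4, takes a point from camera to world coordinates). Camera axes: x right, y down, z forward; pixel columns grow to the right and rows downward; lengths in m; the calibration is good to about 2 mm. A picture is of the moment at which its call begins: read the wrist's pose just before it. get_calibration takes no time and is no camera call; for the wrist camera it gives the pose at the moment of the call.
A pose or a line that the arm cannot do raises Unreachable and nothing moves.
- job_done(): hands the job in, once; it reports no verdict.
The state is a dict: "time_s": time; "q": joint angles; "joint_velocities": joint speeds; "joint_torque": joint torques, N m; "eef_pos": TCP position; "tcp_rot": TCP orientation; "ft_force": force on the tool from outside, world axes, zero at the start; "torque": the same for the moment, N m; "opening": finger opening in m.
Only numpy, scipy, OpenCV 4.12 (cv2) and the standard library are available. Lean on these libraries where they do the work, as an engineer would, in place of code of your own. Each camera call takes 0.05 s, during which the arm holds its last target. There are 200 camera calls.

### The job

Put the glue things away: take the tampers out of the cups and stand each one, brass foot down, on the floor of a compartment of its own in the narrow wooden rack, and nest all the cups upright, fully home one in another, into a single stack in the round brass seat of the cup stand. Only when everything is put away, swing the keeper bar by its red knob over the stack until its end is fully home in the catch, and leave the casket, bottle, veneer and rods where they are.

Things in the scene. Friction and masses are not known exactly. Their poses are not given: they have to be found in the camera images.
- cup1: white glue cup with a thin blue line, open at the top, upright, 60 high; foot 36 across; straight collar 60 across over its top 20 (grip there), wall 2.5, mouth 55 inside, inner floor 8 up; its sloping shoulder, 34 to 40 up, rests on the rim of the cup it nests into, so each cup stands 22.5 above the one below. Origin: centre of its underside, z up. None if absent; may start with a tamper in it
- cup2: white glue cup with a thin blue line, open at the top, upright, 60 high; foot 36 across; straight collar 60 across over its top 20 (grip there), wall 2.5, mouth 55 inside, inner floor 8 up; its sloping shoulder, 34 to 40 up, rests on the rim of the cup it nests into, so each cup stands 22.5 above the one below. Origin: centre of its underside, z up. None if absent; may start with a tamper in it
- cup3: white glue cup with a thin blue line, open at the top, upright, 60 high; foot 36 across; straight collar 60 across over its top 20 (grip there), wall 2.5, mouth 55 inside, inner floor 8 up; its sloping shoulder, 34 to 40 up, rests on the rim of the cup it nests into, so each cup stands 22.5 above the one below. Origin: centre of its underside, z up. None if absent; may start with a tamper in it
- cup4: white glue cup with a thin blue line, open at the top, upright, 60 high; foot 36 across; straight collar 60 across over its top 20 (grip there), wall 2.5, mouth 55 inside, inner floor 8 up; its sloping shoulder, 34 to 40 up, rests on the rim of the cup it nests into, so each cup stands 22.5 above the one below. Origin: centre of its underside, z up. None if absent
- cup5: white glue cup with a thin blue line, open at the top, upright, 60 high; foot 36 across; straight collar 60 across over its top 20 (grip there), wall 2.5, mouth 55 inside, inner floor 8 up; its sloping shoulder, 34 to 40 up, rests on the rim of the cup it nests into, so each cup stands 22.5 above the one below. Origin: centre of its underside, z up. None if absent
- tamper1: tamper: round brass foot 26 across and 25 high, dark wooden handle 14 across above it, 130 long in all; at the start it stands foot down inside cup1. Origin: centre of the foot's underside, z along the handle. None if absent
- tamper2: tamper: round brass foot 26 across and 25 high, dark wooden handle 14 across above it, 130 long in all; at the start it stands foot down inside cup2. Origin: centre of the foot's underside, z along the handle. None if absent
- tamper3: tamper: round brass foot 26 across and 25 high, dark wooden handle 14 across above it, 130 long in all; at the start it stands foot down inside cup3. Origin: centre of the foot's underside, z along the handle. None if absent
- rack: fixed narrow pale wooden tamper rack, 140 (its x) x 50 (its y) x 60 high, open above, with three compartments in a row along its x, each 40 x 40 inside. Origin: centre of its underside
- cell0 (a point): centre of the floor of rack compartment 0, 5 above the table; compartments are 45 apart
- cell1 (a point): centre of the floor of rack compartment 1, 5 above the table; compartments are 45 apart
- cell2 (a point): centre of the floor of rack compartment 2, 5 above the table; compartments are 45 apart
- stand: fixed cup stand: dark wooden plate 90 (its x) x 260 (its y) x 12 thick, with a round brass socket as seat in the middle, a steel pivot post 172 high at its y = -105 and a catch post at y = +105 (top at 194). Origin: centre of its underside
- seat (a point): centre of the floor of the stand's round seat, 12 above the table, where the lowest cup's foot belongs; the seat is a fixed brass socket, 54 across inside, 62 outside and 36 deep; the cup's collar stays above it
- pivot (a point): on the upright axis of the keeper bar's hinge, at the height to grip the knob (205 above the table)
- catch (a point): in the catch, a brass bracket open to the stand's +x side, where the bar's end comes to rest; 180 above the table
- knob (a point): on the axis of the keeper bar's upright red knob, 18 across, from 186 to 221 above the table; point at 205; 150 from the pivot axis
- keeper (a joint): angle of the brass keeper bar (12 x 12 mm, its underside 174 above the table, 219 long from the pivot), which swings level about the upright pivot: 0 = closed, lying along the stand's +y over the seat with its end home in the catch; positive = swung open towards the stand's +x side, up to 1.75; it stays where it is left
- casket: finished inlaid casket, 130 x 220 x 70 high, a bystander. Origin: centre of its underside
- glue_bottle: white glue bottle, 56 across, 130 high, a bystander. Origin: centre of its underside
- veneer: small pile of veneer, 90 x 140 x 30 high, a bystander. Origin: centre of its underside
- rods: banded bundle of inlay rods, 36 x 200 x 24 high, lying down, a bystander. Origin: centre of its underside
Not all that is in view belongs to the job. What is shaped like the tamper3 but blue or pink is not meant.

How it is judged:
On the way, in this order (a step that is already met when the one before it is completed fails the run):
1. every tamper stands in the rack and every cup is nested in one stack on the seat (horizontal distance between each of cup1, cup2, cup3, cup4, cup5 and seat below 0.012 m and angle between each of cup1, cup2, cup3, cup4, cup5's own z axis and vertical below 0.1 rad and linear speed of each of cup1, cup2, cup3, cup4, cup5, tamper1, tamper2, tamper3 below 0.03 m/s and (z of cup1 in the frame of seat between -0.006 and 0.006 m or z of cup1 in the frame of seat between 0.0165 and 0.0285 m or z of cup1 in the frame of seat between 0.039 and 0.051 m or z of cup1 in the frame of seat between 0.0615 and 0.0735 m or z of cup1 in the frame of seat between 0.084 and 0.096 m) and (z of cup2 in the frame of seat between -0.006 and 0.006 m or z of cup2 in the frame of seat between 0.0165 and 0.0285 m or z of cup2 in the frame of seat between 0.039 and 0.051 m or z of cup2 in the frame of seat between 0.0615 and 0.0735 m or z of cup2 in the frame of seat between 0.084 and 0.096 m) and (z of cup3 in the frame of seat between -0.006 and 0.006 m or z of cup3 in the frame of seat between 0.0165 and 0.0285 m or z of cup3 in the frame of seat between 0.039 and 0.051 m or z of cup3 in the frame of seat between 0.0615 and 0.0735 m or z of cup3 in the frame of seat between 0.084 and 0.096 m) and (z of cup4 in the frame of seat between -0.006 and 0.006 m or z of cup4 in the frame of seat between 0.0165 and 0.0285 m or z of cup4 in the frame of seat between 0.039 and 0.051 m or z of cup4 in the frame of seat between 0.0615 and 0.0735 m or z of cup4 in the frame of seat between 0.084 and 0.096 m) and (z of cup5 in the frame of seat between -0.006 and 0.006 m or z of cup5 in the frame of seat between 0.0165 and 0.0285 m or z of cup5 in the frame of seat between 0.039 and 0.051 m or z of cup5 in the frame of seat between 0.0615 and 0.0735 m or z of cup5 in the frame of seat between 0.084 and 0.096 m) and angle between each of tamper1, tamper2, tamper3's own z axis and vertical below 0.25 rad and (distance between tamper1 and cell0 below 0.014 m or distance between tamper1 and cell1 below 0.014 m or distance between tamper1 and cell2 below 0.014 m) and (distance between tamper2 and cell0 below 0.014 m or distance between tamper2 and cell1 below 0.014 m or distance between tamper2 and cell2 below 0.014 m) and (distance between tamper3 and cell0 below 0.014 m or distance between tamper3 and cell1 below 0.014 m or distance between tamper3 and cell2 below 0.014 m)), for 0.2 s.
2. then the keeper bar is swung home into its catch (value of joint keeper below 0.06 rad), for 0.2 s.
At the end, for the whole second after the job is handed in: cups at rest, upright (0.10 rad), within 12 mm of the seat's axis and 6 mm of a nested height (0, 22.5, 45, 67.5, 90 mm above the seat); tampers at rest, foot down (0.25 rad), foot within 14 mm of the floor centre of a compartment; keeper bar within 0.06 rad of closed (all of step 1 and value of joint keeper below 0.06 rad); the robot touches nothing.
It fails at once if the casket is shifted by more than 30 mm (distance of casket from where it was at the start of the episode above 0.03 m).
It fails at once if the glue_bottle is shifted by more than 30 mm (distance of glue_bottle from where it was at the start of the episode above 0.03 m).
It fails at once if the veneer is shifted by more than 30 mm (distance of veneer from where it was at the start of the episode above 0.03 m).
It fails at once if the rods is shifted by more than 30 mm (distance of rods from where it was at the start of the episode above 0.03 m).
Of cup4, cup5 only 1 to 2 are there at a start; the rules pass over those that are not, and their reading is None.
Of tamper1, tamper2, tamper3 only 1 to 3 are there at a start; the rules pass over those that are not, and their reading is None.
At some moment in a run one of cup1, cup2, cup3, cup4, cup5 may be knocked a few centimetres aside while the robot is not near it.
It also fails if it takes over 210 s, if anything falls off the work surface, if the arm or the gripper's body presses on something with over 40 N, if the wrist force passes 120 N, or if a joint passes its speed limit or range.

## Working session

There is one attempt and no reset: what is moved stays moved. The work goes in short steps, each a Python script; the robot and the scene stay as the last script left them, time stands still between calls to the robot, and variables do not carry over. Pictures are saved under pics/ and viewed, about 12 in all and at most 16, crops included, and the job is handed in when it is done.

```bash
mkdir -p pics; ls; cat > h.py <<'E'
import numpy as np, cv2
from plant import *
def snap(name,fn=None):
    c=get_calibration(name); im,d=get_image(name)
    if fn: cv2.imwrite('pics/'+fn,im[:,:,::-1])
    K=np.array(c["intrinsics"]);T=np.array(c["world_from_camera"])
    v,u=np.mgrid[:d.shape[0],:d.shape[1]]
    P=np.stack([(u-K[0,2])/K[0,0]*d,(v-K[1,2])/K[1,1]*d,d],-1)@T[:3,:3].T+T[:3,3]
    P[d==0]=np.nan
    return im,d,P,K,T
E
python3 - <<'E'
from h import *
for n in ["scene","side"]:
    im,d,P,K,T=snap(n,n+'0.png'); np.savez(n+'0.npz',im=im,P=P,K=K,T=T); print(n,K[0,0],T.round(3).tolist())
o=observe();print(o)
E
```

```text
pics
scene 381.2780479361968 [[-0.558, 0.595, -0.578, 1.235], [0.829, 0.388, -0.402, 0.41], [-0.015, -0.703, -0.711, 0.978], [0.0, 0.0, 0.0, 1.0]]
side 409.0557152749683 [[0.988, -0.094, 0.123, 0.445], [-0.154, -0.529, 0.834, -0.869], [-0.013, -0.843, -0.537, 0.675], [0.0, 0.0, 0.0, 1.0]]
{'time_s': 0.1, 'q': array([-1.42611017e+00,  2.21160994e-01,  1.52749557e+00, -1.29460684e-05,
        1.39470051e+00, -1.26111657e-01]), 'joint_velocities': array([-0.00123484, -0.00244118, -0.0023878 ,  0.00119775,  0.00018199,
       -0.00121617]), 'joint_torque': array([ 2.47176082e-03, -4.98242283e+01, -3.90546012e+01, -8.09379094e-05,
        5.74521269e-03, -3.37655216e-06]), 'eef_pos': array([ 0.16709366, -0.60168442,  0.23030073]), 'tcp_rot': array([-1.68968656,  1.56903186,  1.72270619]), 'ft_force': array([ 0.19131686, -0.90337127, -0.43250668]), 'torque': array([-0.02763825, -0.01045151,  0.0282643 ]), 'opening': 0.08531996636372785}
```

View pics/scene0.png

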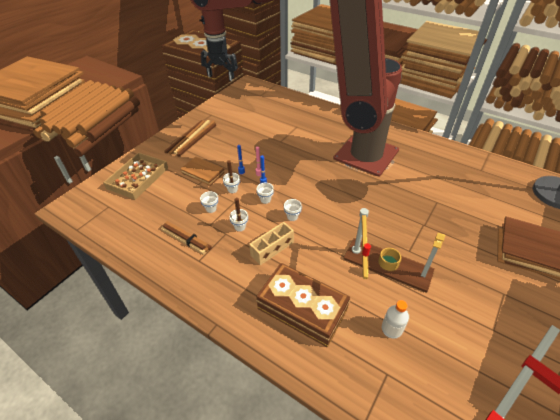

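View pics/side0.png

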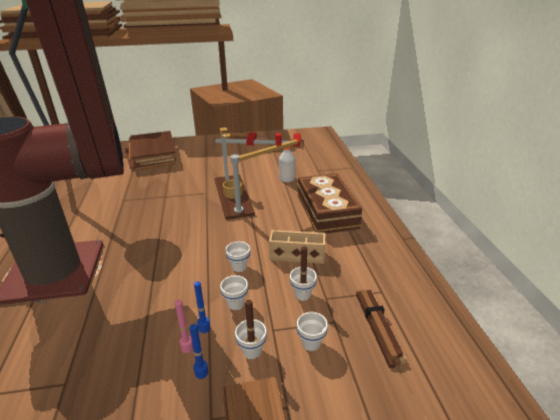

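The scene shows five white cups: two hold dark-handled tampers (232,184 and 240,219), and three are empty (210,202; 265,193; 292,210). The blue (240,160; 262,168) and pink (257,158) tampers standing on the table are decoys. The rack is at (272,242). The stand seat is at (390,260), the knob at (366,250), and the keeper bar is swung open.

```bash
cat > loc.py <<'E'
from h import *
from scipy.optimize import least_squares
def cups(im,P,zr=(0.042,0.066),minn=15):
    f=im.astype(int); white=(f.min(-1)>110)&(f.max(-1)-f.min(-1)<60)&(P[...,2]>zr[0])&(P[...,2]<zr[1])
    m=cv2.dilate(white.astype(np.uint8),np.ones((3,3)))
    n,l=cv2.connectedComponents(m); out=[]
    for i in range(1,n):
        q=P[(l==i)&white]
        if len(q)<minn: continue
        r=least_squares(lambda p:np.clip(np.hypot(q[:,0]-p[0],q[:,1]-p[1])-.0288,-.01,.01),q[:,:2].mean(0),loss='soft_l1',f_scale=.002)
        v,u=np.nonzero((l==i)&white)
        out.append((r.x.round(4),len(q),round(np.percentile(q[:,2],95),4),round(np.sqrt(np.mean(r.fun**2)),4),(int(u.mean()),int(v.mean()))))
    return out
E
python3 - <<'E'
from loc import *
for n in ["scene","side"]:
    z=np.load(n+'0.npz');im,P=z['im'],z['P']; print(n)
    for c in cups(im,P): print(c)
    f=im.astype(int); H=P[...,2]; ws=(P[...,0]>0)&(P[...,0]<1.1)&(abs(P[...,1])<.8)
    red=(f[...,0]>150)&(f[...,1]<50)&(f[...,2]<50)&ws&(H>.17)&(H<.24)
    print('red',red.sum(),np.nanmedian(P[red],0).round(3))
    dark=(f.max(-1)<110)&(H>.075)&(H<.15)&ws
    nn,l=cv2.connectedComponents(dark.astype(np.uint8))
    for i in range(1,nn):
        q=P[l==i]
        if len(q)>12:print('dark',q.mean(0).round(3),len(q),q[:,2].max().round(3),im[l==i].mean(0).round())
    for lab,lo,hi,b in [('rack',.05,.064,(f[...,0]>130)&(f[...,0]-f[...,2]>40)),('post/bar',.165,.2,f[...,0]>0)]:
        q=P[b&ws&(H>lo)&(H<hi)]; print(lab,len(q)); 
    # minAreaRect components
        m=(b&ws&(H>lo)&(H<hi)).astype(np.uint8); nn,l=cv2.connectedComponents(m)
        for i in range(1,nn):
            q=P[l==i]
            if len(q)>20: print('  ',cv2.minAreaRect(q[:,:2].astype(np.float32)*1000),len(q),q.mean(0).round(3))
z=np.load('scene0.npz')['im']; cv2.imwrite('pics/crop1.png',cv2.resize(z[140:290,180:450,::-1],None,fx=2.9,fy=2.9,interpolation=2))
E
```

```text
scene
(array([-1.8115,  0.1676]), 32, np.float64(0.0655), np.float64(0.0066), (506, 13))
(array([ 0.4725, -0.3276]), 120, np.float64(0.0612), np.float64(0.0025), (230, 179))
(array([ 0.4491, -0.1919]), 123, np.float64(0.0608), np.float64(0.0018), (264, 189))
(array([ 0.5928, -0.3279]), 143, np.float64(0.0603), np.float64(0.0019), (208, 198))
(array([ 0.4667, -0.065 ]), 130, np.float64(0.0613), np.float64(0.0015), (292, 206))
(array([ 0.6047, -0.1884]), 130, np.float64(0.0608), np.float64(0.0017), (238, 217))
(array([0.4892, 0.1906]), 18, np.float64(0.0646), np.float64(0.01), (358, 242))
(array([0.4661, 0.3953]), 18, np.float64(0.0652), np.float64(0.01), (426, 267))
(array([0.7211, 0.3872]), 100, np.float64(0.0647), np.float64(0.0056), (394, 327))
red 42 [0.623 0.256 0.217]
dark [0.051 0.021 0.111] 488 0.15 [74. 62. 49.]
dark [ 0.475 -0.325  0.107] 50 0.137 [85. 55. 35.]
dark [ 0.608 -0.184  0.108] 43 0.136 [82. 51. 33.]
rack 1176
   ((141.26910400390625, 622.8493041992188), (61.80561447143555, 155.1870880126953), 7.880990982055664) 517 [0.135 0.633 0.055]
   ((619.463623046875, -44.1
[... 2159 characters left out ...]
0.117] 15 0.127 [64. 62. 98.]
rack 461
   ((616.7726440429688, -45.415496826171875), (55.976558685302734, 138.9495086669922), 76.33098602294922) 417 [ 0.617 -0.047  0.055]
   ((341.42047119140625, -304.9476623535156), (3.931504964828491, 10.5560302734375), 89.427001953125) 23 [ 0.341 -0.305  0.057]
post/bar 1143
   ((464.1796569824219, 392.6485900878906), (26.296945571899414, 29.646503448486328), 89.95572662353516) 62 [0.462 0.391 0.177]
   ((574.11865234375, 231.87216186523438), (229.4616241455078, 26.366840362548828), 27.28639030456543) 413 [0.565 0.221 0.181]
   ((42.64723205566406, -31.481487274169922), (108.5384521484375, 32.40272521972656), 54.78837585449219) 668 [ 0.039 -0.044  0.183]
```

View pics/crop1.png

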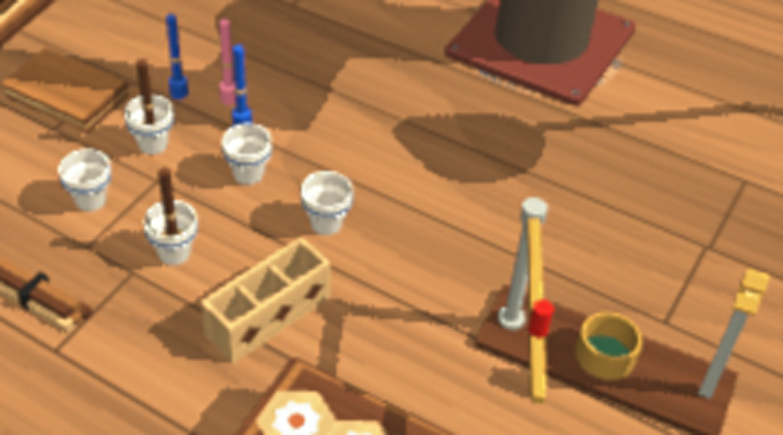

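The crop confirms it: only the two cups at A (0.471,-0.328) and B (0.603,-0.190) hold dark-wood tampers, while the blue and pink ones stand on the table. Both cameras agree within 3 mm. Next I take close wrist views of the stand and rack.

```bash
cat >> h.py <<'E'
def ori(phi):  # jaw direction angle phi in world xy (mod pi)
    return [np.pi/2-phi,np.pi/2,0.]
def best(p,phi):
    c=[]
    for k in (-1,0,1,2):
        q=inverse_kinematics(list(p),ori(phi+k*np.pi))
        if q is not None: c.append((abs(q[5]),abs(q[0]),phi+k*np.pi))
    if not c: raise Unreachable(f'{p}')
    return ori(min(c)[2])
def go(p,phi):
    o=best(p,phi); movep(list(p),o); return o
E
python3 - <<'E'
from h import *
for n,p,phi in [('rack',(.56,-.045,.40),np.pi/2),('stand',(.42,.285,.45),0)]:
    go(p,phi); print(n,observe()['eef_pos'].round(4),observe()['q'].round(2),observe()['time_s'])
    im,d,P,K,T=snap('wrist','w_'+n+'.png'); np.savez('w_'+n+'.npz',im=im,P=P,K=K,T=T); print(T.round(3).tolist(),np.isfinite(P[...,2]).mean())
a=[cv2.imread(f'pics/w_{n}.png') for n in('rack','stand')]
cv2.imwrite('pics/w1.png',cv2.resize(np.hstack(a),None,fx=.71,fy=.71))
E
```

```text
rack [ 0.5599 -0.0458  0.3996] [-0.22  0.02  1.44 -0.    1.69  1.35] 2.5917
[[-0.001, -0.957, -0.291, 0.634], [-1.0, 0.001, 0.0, -0.046], [-0.0, 0.291, -0.957, 0.542], [0.0, 0.0, 0.0, 1.0]] 0.9960246598639456
stand [0.4205 0.2844 0.4497] [ 0.44 -0.11  1.47 -0.    1.78  0.44] 4.0
[[1.0, -0.001, -0.002, 0.421], [-0.002, -0.957, -0.29, 0.358], [-0.001, 0.29, -0.957, 0.592], [0.0, 0.0, 0.0, 1.0]] 0.9960671768707483
```

View pics/w1.png

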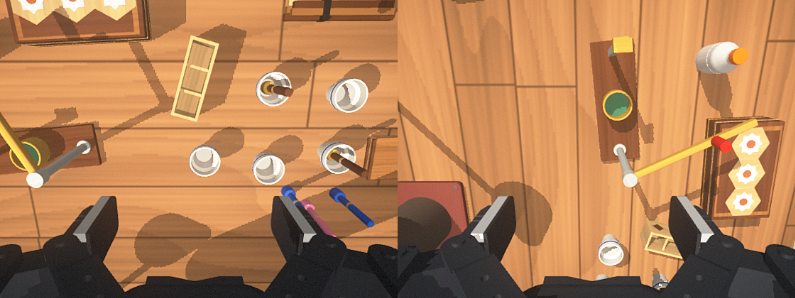

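The wrist views show the rack (half-scale 195,78), all five cups, the socket ring (617,105), the pivot top (629,180), the knob (720,144) and the catch (622,46). Next I measure each from these depth images.

```bash
python3 - <<'E'
from loc import *
def rect(q): r=cv2.minAreaRect(q[:,:2].astype(np.float32)*1000); return np.round(r[0],1),np.round(r[1],1),round(r[2],1)
for n in ['w_rack','w_stand']:
    z=np.load(n+'.npz');im,P=z['im'],z['P'];f=im.astype(int);H=P[...,2];X,Y=P[...,0],P[...,1]
    print(n)
    for c in cups(im,P): print(' cup',c)
    m=(abs(X-.62)<.1)&(abs(Y+.045)<.07)&(H>.05)&(H<.068); 
    if m.sum()>50: print(' rack',m.sum(),rect(P[m]),np.median(H[m]))
    m=(np.hypot(X-.466,Y-.285)<.045)&(H>.040)&(H<.055); q=P[m]
    if len(q)>30:
        r=least_squares(lambda p:np.hypot(q[:,0]-p[0],q[:,1]-p[1])-p[2],[.466,.285,.029],loss='soft_l1',f_scale=.001).x
        print(' socket',r.round(4),len(q),np.median(q[:,2]).round(4))
    m=(np.hypot(X-.466,Y-.285)<.02)&(H<.03); print(' floor',P[m].mean(0).round(4),m.sum())
    m=(abs(X-.466)<.08)&(abs(Y-.285)<.15)&(H>.006)&(H<.018)
    if m.sum()>50: print(' plate',rect(P[m]),np.median(H[m]).round(4))
    for lab,m in [('barTop',(H>.17)&(H<.2)&(X>.4)&(X<.75)&(Y>.1)&(Y<.5)),('red',(f[...,0]>140)&(f[...,1]<60)&(H>.19)&(H<.235)&(Y>.1))]:
        nn,l=cv2.connectedComponents(m.astype(np.uint8))
        for i in range(1,nn):
            q=P[l==i]
            if len(q)>15: print(' ',lab,rect(q),len(q),np.percentile(q[:,2],[10,50,95]).round(3))
E
```

```text
w_rack
 cup (array([ 0.6024, -0.1881]), 504, np.float64(0.0605), np.float64(0.0009), (382, 125))
 cup (array([ 0.5907, -0.3275]), 891, np.float64(0.0603), np.float64(0.0008), (492, 134))
 cup (array([ 0.4704, -0.327 ]), 640, np.float64(0.0604), np.float64(0.0008), (473, 222))
 cup (array([ 0.4653, -0.0654]), 523, np.float64(0.0607), np.float64(0.0008), (288, 227))
 cup (array([ 0.4476, -0.1918]), 628, np.float64(0.0605), np.float64(0.0008), (378, 238))
 rack 1547 (array([617.6, -44.6]), array([ 50.1, 140.2]), 74.3) 0.059240129987970014
 socket [0.473  0.2888 0.0289] 481 0.0465
 floor [0.465  0.2941 0.0125] 194
 plate (array([474.4, 270.4]), array([ 90.2, 221.7]), 5.6) 0.0119
  barTop (array([522.3, 207.7]), array([114.6,  25.4]), 29.6) 2049 [0.177 0.185 0.191]
w_stand
 cup (array([0.6129, 0.3783]), 309, np.float64(0.0653), np.float64(0.0063), (436, 83))
 cup (array([0.4807, 0.1911]), 46, np.float64(0.0645), np.float64(0.01), (313, 214))
 cup (array([ 0.4641, -0.065 ]), 530, np.float64(0.0599), np.float64(0.0009), (299, 356))
 cup (array([ 0.5854, -0.1362]), 95, np.float64(0.0595), np.float64(0.0025), (370, 401))
 rack 627 (array([596.5, -39.5]), array([52.5, 97.8]), 73.9) 0.0578190537051857
 socket [0.472  0.29   0.0286] 384 0.0471
 floor [0.4662 0.285  0.0122] 508
 plate (array([472.4, 289.8]), array([ 90.3, 259.5]), 5.6) 0.0116
  barTop (array([465.2, 394.5]), array([30.1, 20.2]), 5.7) 627 [0.172 0.193 0.195]
  barTop (array([574.2, 233.5]), array([230.3,  24.8]), 27.8) 2653 [0.179 0.185 0.191]
  red (array([612.8, 254.3]), array([16.8,  7.1]), 54.5) 136 [0.192 0.204 0.218]
```

```bash
cat > job.py <<'E'
from loc import *
PHIR=np.radians(74.3); RC=np.array([.6176,-.0446]); RX=np.array([np.cos(np.radians(-15.7)),np.sin(np.radians(-15.7))])
CELL=[RC+k*.045*RX for k in(-1,0,1)]
SEAT=np.array([.472,.290]); PHIS=np.radians(95.6); PIV=np.array([.4826,.1855])
HZ=.33
def look(xy,phi,R=.05,fn=None):
    """hover over xy, refine cup centre with the wrist camera"""
    go((*xy,HZ),phi); im,d,P,K,T=snap('wrist',fn)
    cs=[c for c in cups(im,P,minn=100) if np.hypot(*(c[0]-xy))<R and c[3]<.002]
    return cs[0] if cs else None,im,P
def st(m=''): o=observe(); print(m,'t',round(o['time_s'],1),'op',round(o['opening'],4),'p',o['eef_pos'].round(4),'F',o['ft_force'].round(1))
E
python3 - <<'E'
from job import *
c,im,P=look(np.array([.4705,-.3275]),np.pi/2,fn='tA.png'); print(c)
x,y=c[0]; f=im.astype(int)
m=(P[...,2]>.09)&(P[...,2]<.142)&(np.hypot(P[...,0]-x,P[...,1]-y)<.04); t=np.nanmean(P[m],0); print(t,m.sum(),P[m][:,2].max())
gripper_to(.05,40); move_l([x,y,.098],.12); gripper_to(0.0,40); st('grip')
move_l([x,y,.34],.15); st('up')
go((*CELL[2],.30),PHIR); snap('wrist','held.png'); 
hit=move_l([*CELL[2],.097],.1,max_force=10); st(hit)
gripper_to(.045); st('rel'); move_l([*CELL[2],.30],.2)
im,d,P,K,T=snap('side','sA.png')
a=cv2.imread('pics/held.png');b=cv2.imread('pics/sA.png');cv2.imwrite('pics/v2.png',cv2.resize(np.hstack([a,b]),None,fx=.71,fy=.71))
E
```

```text
(array([ 0.4707, -0.328 ]), 593, np.float64(0.0606), np.float64(0.0009), (274, 170))
[ 0.47243576 -0.32815332  0.12753245] 281 0.1393285036323873
grip t 9.3 op 0.013 p [ 0.4709 -0.3282  0.0984] F [0.5 0.  2.4]
up t 11.0 op 0.0126 p [ 0.4704 -0.3277  0.3388] F [ 0.8 -1.  -2.7]
False t 15.3 op 0.0126 p [ 0.6614 -0.0569  0.0977] F [-0.1  0.2 -2.1]
rel t 15.7 op 0.0451 p [ 0.6611 -0.0568  0.0972] F [ 0.5  0.4 -0.1]
```

View pics/v2.png

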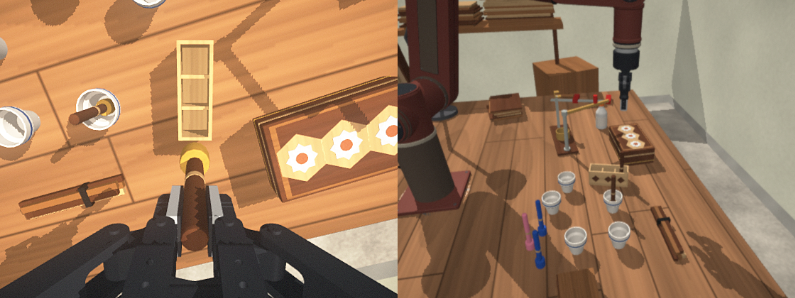

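The left view shows the tamper held cleanly. In the side view I can't make out the placed handle, so I enlarge it.

```bash
python3 - <<'E'
from job import *
im,d,P,K,T=snap('scene')
s=cv2.imread('pics/sA.png')
a=cv2.resize(s[200:330,220:400],(400,290)); b=cv2.resize(im[150:280,190:370,::-1],(400,290))
go((.57,-.045,.36),PHIR); w,*_=snap('wrist','wr2.png')
cv2.imwrite('pics/v3.png',np.vstack([np.hstack([a,b]),np.hstack([cv2.resize(w[:,:,::-1],(400,300)),np.zeros((300,400,3),np.uint8)])]))
E
```

```text
(no output)
```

View pics/v3.png

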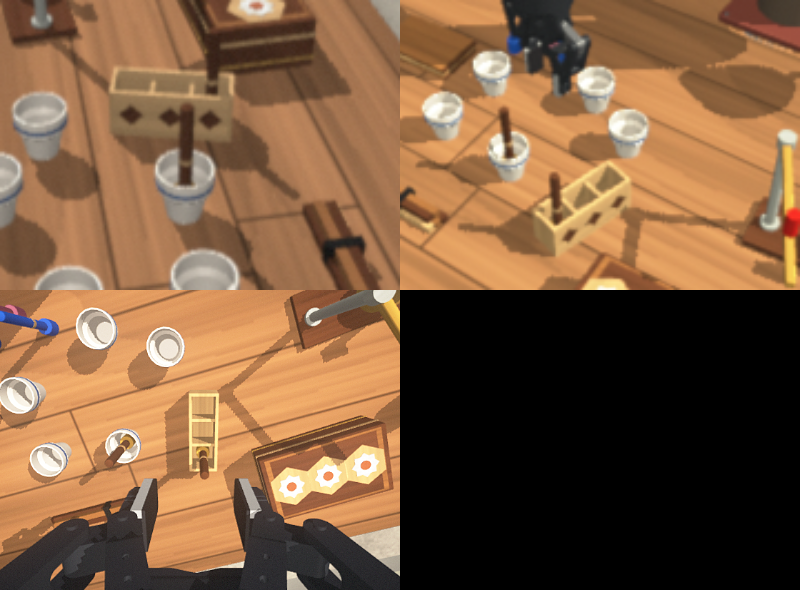

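The tamper stands upright in the end compartment. Next: the second tamper, then the first cup.

```bash
cat >> job.py <<'E'
def pickcup(xy,phi,fn=None):
    c,im,P=look(np.array(xy),phi,fn=fn); print('cup',c)
    if c is None: raise SystemExit('no cup')
    x,y=c[0]; gripper_to(.083,30); move_l([x,y,.034],.15); gripper_to(0,30); st('grip')
    move_l([x,y,HZ],.2); return c
def placecup(n,up=True):
    go((*SEAT,HZ),PHIS); z=.012+.0225*n+.034
    move_l([*SEAT,z+.07],.2); hit=move_l([*SEAT,z],.06,max_force=12); st(f'placed {hit} target {z:.4f}')
    gripper_to(.083); st('rel'); move_l([*SEAT,HZ],.2)
E
python3 - <<'E'
from job import *
c,im,P=look(np.array([.603,-.189]),np.pi/2); print(c)
x,y=c[0]
m=(P[...,2]>.09)&(P[...,2]<.142)&(np.hypot(P[...,0]-x,P[...,1]-y)<.04); t=np.nanmean(P[m],0); print(t)
gripper_to(.05,40); move_l([x,y,.098],.15); gripper_to(0.0,40); st('grip')
move_l([x,y,.34],.2)
go((*CELL[0],.30),PHIR)
hit=move_l([*CELL[0],.097],.12,max_force=10); st(hit)
gripper_to(.045); st('rel'); move_l([*CELL[0],.30],.2)
pickcup([.4653,-.0652],np.pi/2); placecup(0)
w,*_=snap('wrist'); s,*_=snap('scene')
cv2.imwrite('pics/v4.png',np.hstack([cv2.resize(w[:,:,::-1],(400,300)),cv2.resize(s[130:310,190:430,::-1],(400,300))]))
E
```

```text
(array([ 0.6031, -0.1892]), 602, np.float64(0.0606), np.float64(0.0009), (273, 169))
[ 0.60541231 -0.18835759  0.12793974]
grip t 22.2 op 0.0126 p [ 0.6034 -0.189   0.0986] F [-0.4  2.2  3.5]
False t 27.6 op 0.0128 p [ 0.5749 -0.0325  0.0979] F [-0.4 -1.1 -1.3]
rel t 28.0 op 0.0448 p [ 0.5744 -0.0325  0.0972] F [ 0.2 -0.5 -0.3]
cup (array([ 0.4652, -0.0655]), 611, np.float64(0.0606), np.float64(0.0009), (274, 170))
grip t 34.5 op 0.0597 p [ 0.4657 -0.0656  0.0349] F [-1.7  0.3  4.4]
placed True target 0.0460 t 40.6 op 0.06 p [0.4715 0.2898 0.0469] F [-2.1 -0.6  4.8]
rel t 41.0 op 0.0828 p [0.4703 0.2892 0.0454] F [ 0.7 -0.3  0.4]
```

View pics/v4.png

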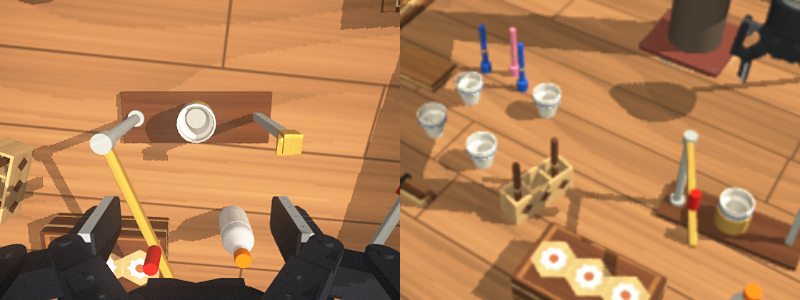

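Both tampers are in the rack and the first cup is seated. The other cups follow, each located again just before it is gripped.

```bash
cat >> job.py <<'E'
def stack(n):
    """check the stack top (n cups) from above the seat"""
    im,d,P,K,T=snap('wrist'); zt=.012+.0225*(n-1)+.06
    m=(np.hypot(P[...,0]-SEAT[0],P[...,1]-SEAT[1])<.045)&(P[...,2]>zt-.03)
    r=[c for c in cups(im,P,(zt-.012,zt+.008),100) if np.hypot(*(c[0]-SEAT))<.04]
    print('stack',n,'expect',round(zt,4),'top',np.percentile(P[m][:,2],[80,98]).round(4),r); return r
E
python3 - <<'E'
from job import *
stack(1)
pickcup([.4476,-.192],-np.pi/4); placecup(1); stack(2)
pickcup([.603,-.189],np.pi/2); placecup(2); stack(3)
E
```

```text
stack 1 expect 0.072 top [0.41   0.4154] [(array([0.4718, 0.2893]), 539, np.float64(0.0724), np.float64(0.0009), (274, 173))]
cup (array([ 0.4099, -0.1623]), 645, np.float64(0.0607), np.float64(0.0009), (230, 175))
grip t 47.2 op 0.06 p [ 0.4103 -0.1625  0.0348] F [-1.8  1.2  5.3]
placed True target 0.0685 t 52.8 op 0.0598 p [0.472  0.2899 0.0697] F [-2.  -1.7  5.6]
rel t 53.1 op 0.0832 p [0.4709 0.2894 0.0681] F [-0.   0.7  0.4]
stack 2 expect 0.0945 top [0.4098 0.4152] [(array([0.4717, 0.2893]), 627, np.float64(0.0957), np.float64(0.0009), (274, 177))]
cup (array([ 0.6031, -0.1892]), 605, np.float64(0.0605), np.float64(0.0009), (274, 170))
grip t 59.5 op 0.0585 p [ 0.6038 -0.1894  0.0349] F [-0.3 -0.2  4.1]
placed True target 0.0910 t 65.2 op 0.0588 p [0.4721 0.2901 0.0931] F [-0.6 -0.3  4.8]
rel t 65.6 op 0.083 p [0.4707 0.2894 0.0913] F [ 0.2 -0.8  0.3]
stack 3 expect 0.117 top [0.4098 0.4151] [(array([0.4716, 0.2893]), 750, np.float64(0.1191), np.float64(0.0009), (274, 182))]
```

```bash
sed -i 's/z=.012+.0225\*n+.034/z=.012+.0225*n+.032/; s/max_force=12/max_force=25/' job.py
python3 - <<'E'
from job import *
pickcup([.5907,-.3277],np.pi/2); placecup(3); stack(4)
pickcup([.4706,-.3278],np.pi/2); placecup(4); stack(5)
s,*_=snap('scene');b,*_=snap('side')
cv2.imwrite('pics/v5.png',np.hstack([cv2.resize(s[150:330,200:440,::-1],(400,300)),cv2.resize(b[110:290,200:440,::-1],(400,300))]))
E
```

```text
cup (array([ 0.5915, -0.3288]), 606, np.float64(0.0606), np.float64(0.0009), (275, 170))
grip t 72.0 op 0.0595 p [ 0.5921 -0.3291  0.035 ] F [0.  0.4 4.5]
placed False target 0.1115 t 78.0 op 0.0598 p [0.4748 0.2911 0.1156] F [-3.3 -2.6 17.8]
rel t 78.4 op 0.0831 p [0.4717 0.2899 0.1109] F [ 0.7 -0.2 -0.1]
stack 4 expect 0.1395 top [0.4097 0.4151] [(array([0.4712, 0.2891]), 874, np.float64(0.142), np.float64(0.0009), (273, 186))]
cup (array([ 0.4707, -0.328 ]), 612, np.float64(0.0605), np.float64(0.0009), (274, 170))
grip t 84.7 op 0.0585 p [ 0.4712 -0.3283  0.0349] F [0.4 1.4 4.7]
placed False target 0.1340 t 90.6 op 0.0583 p [0.4749 0.2913 0.1385] F [-2.4 -1.2 17.9]
rel t 91.0 op 0.0828 p [0.4716 0.2898 0.1333] F [ 0.5  0.1 -0.1]
stack 5 expect 0.162 top [0.4095 0.4151] [(array([0.471, 0.289]), 1056, np.float64(0.1654), np.float64(0.0009), (273, 192))]
```

View pics/v5.png

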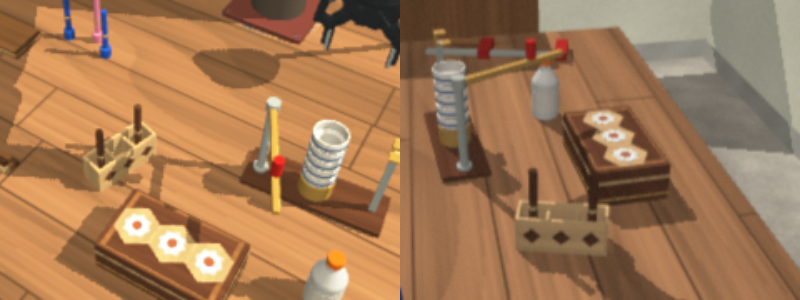

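All five cups are nested and both tampers stand in the rack. The stack top reads 3.4 mm high, growing about 0.7 mm per cup, so I cross-check it with the fixed cameras before touching the keeper.

```bash
python3 - <<'E'
from job import *
for n in('scene','side'):
    im,d,P,K,T=snap(n)
    print(n,[c for c in cups(im,P,(.15,.17),15) if np.hypot(*(c[0]-SEAT))<.04])
    for k,C in enumerate(CELL):
        m=(np.hypot(P[...,0]-C[0],P[...,1]-C[1])<.02)&(P[...,2]>.08)&(P[...,2]<.15); print(k,m.sum(),P[m].mean(0).round(4) if m.any() else '',P[m][:,2].max() if m.any() else '')
a0=np.radians(27.8)
for k in(-1,0,1,2):
    L=[]
    for a in(a0,np.radians(62),np.radians(95.6)):
        p=PIV+.15*np.array([np.cos(a),np.sin(a)]); q=inverse_kinematics([*p,.188],ori(a+np.pi/2+k*np.pi)); L.append(None if q is None else q.round(2).tolist())
    print(k,L)
E
```

```text
scene [(array([0.4739, 0.2897]), 173, np.float64(0.1659), np.float64(0.0013), (398, 230))]
0 72 [ 0.5793 -0.031   0.1118] 0.13726010207131933
1 0  
2 65 [ 0.6662 -0.0547  0.1137] 0.1367113224569766
side [(array([0.4712, 0.2876]), 127, np.float64(0.1628), np.float64(0.002), (228, 151))]
0 99 [ 0.5731 -0.0382  0.1089] 0.1344572373658418
1 0  
2 113 [ 0.66   -0.0616  0.1086] 0.13423294086136184
-1 [[0.28, 0.35, 1.45, -0.0, 1.34, 1.36], [0.4, 0.28, 1.53, -0.0, 1.32, 0.89], [0.48, 0.14, 1.7, -0.0, 1.3, 0.39]]
0 [[0.28, 0.35, 1.45, -0.0, 1.34, -1.78], [0.4, 0.28, 1.53, -0.0, 1.32, -2.25], None]
1 [[0.28, 0.35, 1.45, -0.0, 1.34, 1.36], [0.4, 0.28, 1.53, -0.0, 1.32, 0.89], [0.48, 0.14, 1.7, -0.0, 1.3, 0.39]]
2 [[0.28, 0.35, 1.45, 0.0, 1.34, -1.78], [0.4, 0.28, 1.53, -0.0, 1.32, -2.25], None]
```

Scene and side agree that the top is about 3 mm high. That is inside the 6 mm tolerance, clears the bar at 174, and didn't change under an 18 N press. Now the keeper.

```bash
python3 - <<'E'
from job import *
K_=lambda a:PIV+.15*np.array([np.cos(a),np.sin(a)]); O=lambda a:ori(a-np.pi/2)
a0=np.radians(27.8); a1=np.radians(95.6)+.015
movep([*K_(a0),.33],O(a0)); im,*_=snap('wrist','knob.png'); gripper_to(.05,40)
hit=move_l([*K_(a0),.188],.12,max_force=12); st(hit)
gripper_to(0,40); st('grip')
for a in np.linspace(a0,a1,13)[1:]:
    hit=move_l([*K_(a)[:],.188],.06,rotation=O(a),max_force=25)
    if hit: print('hit at',np.degrees(a)); break
st('closed'); p=observe()['eef_pos'][:2]-PIV; print('ang err',np.degrees(np.arctan2(p[1],p[0]))-95.6)
gripper_to(.05); st('rel')
move_l([*observe()['eef_pos'][:2],.34],.15)
go((.40,.24,.42),PHIS); w,*_=snap('wrist','end_w.png'); s,*_=snap('scene')
cv2.imwrite('pics/v6.png',np.hstack([cv2.resize(w[:,:,::-1],(400,300)),cv2.resize(s[150:330,200:440,::-1],(400,300))]))
E
```

```text
False t 96.4 op 0.05 p [0.616  0.2556 0.1892] F [-0.6  0.7  0.6]
grip t 96.8 op 0.017 p [0.6157 0.2555 0.1889] F [0.1 0.1 2.4]
closed t 101.6 op 0.0166 p [0.4685 0.3348 0.189 ] F [ 9.4  1.6 -0.5]
ang err -0.22128491701718644
rel t 102.0 op 0.05 p [0.4654 0.3344 0.1876] F [ 0.4  0.6 -0.3]
```

View pics/v6.png

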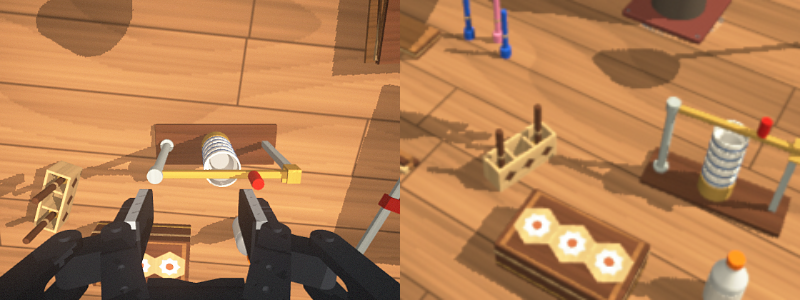

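The bar lies over the stack with its end in the catch. I make one numeric check of the bar angle and the stack, then hand in.

```bash
python3 - <<'E'
from job import *
for n in('scene','side','wrist'):
    im,d,P,K,T=snap(n); f=im.astype(int)
    r=np.hypot(P[...,0]-PIV[0],P[...,1]-PIV[1])
    m=(f[...,0]-f[...,2]>60)&(f[...,1]>90)&(P[...,2]>.178)&(P[...,2]<.19)&(r>.02)&(r<.13)&(P[...,1]>.18)
    q=P[m]; v=cv2.fitLine(q[:,:2].astype(np.float32),cv2.DIST_HUBER,0,.01,.01).ravel()
    red=(f[...,0]>140)&(f[...,1]<60)&(P[...,2]>.19)&(P[...,2]<.235)&(r<.18); k=P[red].mean(0)
    print(n,m.sum(),'line',np.degrees(np.arctan2(v[1],v[0]))%180,'knob ang',np.degrees(np.arctan2(k[1]-PIV[1],k[0]-PIV[0])),k.round(4))
    mm=(np.hypot(P[...,0]-SEAT[0],P[...,1]-SEAT[1])<.04)&(P[...,2]>.07)&(P[...,2]<.17)&(f.min(-1)>100); print('  stack top',np.percentile(P[mm][:,2],97).round(4))
E
```

```text
scene 192 line 96.54695 knob ang 92.92065619111493 [0.4748 0.3375 0.2102]
  stack top 0.1642
side 58 line 95.87627 knob ang 95.59760770509652 [0.4682 0.3328 0.2182]
  stack top 0.1616
wrist 1176 line 95.62644 knob ang 97.25893952466154 [0.464  0.3316 0.2082]
  stack top 0.1647
```

Fitted as a line, the bar lies at 95.6–96.5° against 95.6° closed (limit 3.4°). It is closed.

```bash
python3 -c "
from job import *
hold(.5); job_done(); print(observe()['time_s'])"
```

```text
the job is handed in; nothing more can be done
the job is handed in; nothing more can be done
```

The job is handed in, and my last checks show everything put away. The run took a little over 102 s of the 210 s allowed.

- **Tampers:** Two were present, and both stand upright in the rack's outer compartments. The blue and pink look-alikes were left alone.
- **Cups:** All five are nested in the seat, and the stack's axis read within about 3 mm of it. One cup had been knocked about 5 cm aside during the run. I found it again with the wrist camera and picked it up from there.
- **Keeper bar:** I swung it shut last. Three cameras fitted it at 95.6–96.5°, where 95.6° is closed and the tolerance is 3.4°. The knob readings were more scattered, at 93–97°, because each camera only sees the side facing it.
- **Stack height:** Before the bar was closed, the top of the stack read 1–4 mm above the nominal 162 mm (162.8–165.9 mm, depending on the camera). In the final check it read 161.6–164.7 mm. This is within the 6 mm limit, and pressing the last two cups with about 18 N did not remove it.
- **Bystanders:** The casket and bottle look unmoved in the last picture. I kept clear of the veneer and rods but did not re-measure any of the four.

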